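# Stand the pill case lid-up in the nightlight dock

### The arm

A 6-joint arm with a two-finger parallel gripper is mounted at the origin on the work surface. World frame = base frame: x ahead of the robot, y to its left, z up, the work surface at z = 0. Lengths are in m, angles in rad, forces in N, time in s.
With the tool pointing down it reaches from about 0.375 to 0.975 m from the base axis. Payload 3.8 kg.
Tool frame: the origin (TCP) lies on the centre line of the jaws, within the pads' length; the fingertips stand 17 mm ahead of it and the grasp point (between the pads) lies 2 mm behind it (bot.tip_extent is the distance from the TCP to the fingertips, in m); z points along the fingers, y is the line along which they close (so a half turn about z gives the same grasp; the last joint's range is limited). The gripper opens to 85 mm and grips with 20 to 120 N. Pads are 22 mm wide; open, the fingers measure 114 mm over their backs; the gripper's body (76 mm by 85 mm) begins 54 mm behind the grasp point. The pads swing forward as they close: fully open they stand 13 mm farther back than shut.
Start: joints at [1.161, 0.264, 1.604, -0, 1.274, -0.037], TCP at [0.246, 0.629, 0.248] pointing down, gripper open.
Joint ranges: [-2.63, 2.63], [-0.94, 2.18], [0.31, 2.57], [-1.31, 4.45], [0, 2.66], [-2.55, 2.55]. Speed limits (rad/s): [2.57, 2.57, 3.14, 3.14, 3.14, 3.14].

### API

Orientations are given as a rotation vector (axis times angle).
In Python, from workcell import readout, read_camera, finish_job, bot gives the robot as it stands.
- The arm moves only by the tool jog_arm, never from a script. Its argument "deltas" is one flat list of numbers, 7 for each row, row after row: the shift along the tool's x, y, z in m, then the turn, a rotation vector about the tool's x, y, z in degrees, then the gripper command: -1 is shut, 1 is fully open, values between are in proportion. A call has 1 to 8 rows; each row is the pose to reach, as a shift and turn from the pose commanded when the call began, along the tool's axes at that moment; what a row does not reach only later rows make up. A row lasts 1/10 s, in which the tool goes at most 50 mm and 8.59 degrees, less where a joint would pass 70% of its speed; a pose out of reach is approached as far as the arm can. A call with a gripper value outside its range is refused whole. The fingers move at their own pace and stop on an object; "squeeze" is the grip in N (left out, the last holds). Time passes only in rows, so rows that repeat a pose let the fingers close. It gives the time, the measured TCP pose, the force, the opening and the grip force at its end, in the units of the state.
- readout.read_state(): the state, without advancing time (a new reading comes with each control period).
- read_camera(name): name is "side" or "top"; returns a dict with "color" (420x560x3 uint8, blue, green, red), "fx", "fy", "cx", "cy" (pixels), "origin" and "attitude" of the camera in the world. Camera axes: x right, y down, z forward; pixel columns grow to the right and rows downward; lengths in m; the calibration is good to about 2 mm. A picture is of the moment at which its call begins. There is no depth.
- finish_job(): hands the job in; it is judged then, once.
The state is a dict: "time": time; "q": joint angles; "joint_vel": joint speeds; "joint_torque": joint torques, N m; "tool_pos": TCP position; "tcp_rot": TCP orientation; "wrist_force": force on the tool from outside, world axes, zero at the start; "torque": the same for the moment, N m; "width": opening from 0.0 (shut) to 1.0 (fully open); "grip_force": force on a finger pad.
Only numpy, scipy, OpenCV 4.12 (cv2) and the standard library are available. Lean on these libraries where they do the work, as an engineer would, in place of code of your own. Each camera call takes 0.05 s, during which the arm holds its last target. There are 200 camera calls.

### The job

The pill case lies on its side and the glass paperweight is standing in its place in the nightlight dock. Move the paperweight onto the round tray, setting it down gently and upright, then stand the pill case lid up in the dock's square pocket, fully home. Do not knock the nightlight, and leave the key bowl, glasses case and shoehorn where they are.

Things in the scene. Friction and masses are not known exactly. Their poses are not given: they have to be found in the camera images.
- pill_case: red plastic pill case, 78 mm long, 0.13 kg: a square part 54 x 54 mm and 52 mm long at the foot, a 4 mm neck groove, and a round ribbed lid (51 mm diameter, 22 mm long, stays on). Origin on the long axis, 39 mm from either end; x points out of the lid. Starts lying on a flat side (origin 27 mm up), lid facing anywhere from sideways to away from the robot
- case_foot (a point): centre of the pill case's flat square foot face, 39 mm from its origin along -x of the case
- case_lid (a point): centre of the pill case lid's outer face, 39 mm from its origin along +x of the case
- dock: fixed wooden block 150 (x) x 120 (y) x 22 mm high, origin under its centre on the console. One square pocket, 61 x 61 mm, 16 mm deep, sides parallel to the block's, centred at x = -20 mm. The dock's open (-x) side, from which the pocket is reached, faces away from the robot or to the left or right
- pocket_floor (a point): centre of the pocket's floor, at 6 mm above the console; the axes are those of the dock
- nightlight: white nightlight fixed on the dock, origin and axes as the dock: a post 24 x 36 mm at x = 58 mm (behind the pocket) carries a head 80 (x) x 50 (y) mm, underside 125 mm, top 147 mm above the console (switch to 163 mm). The head overhangs the far half of the pocket: its front edge is 12 mm beyond the pocket's centre; the near half is open above
- head_edge (a point): middle of the lower front edge of the nightlight's head, 125 mm above the console
- paperweight: solid clear glass paperweight, a 54 mm diameter cylinder with upright sides to 46 mm and a domed top at 60 mm. About 0.3 kg. Origin at the centre of its flat underside, z up. It starts standing in the dock's pocket
- tray: round aluminium tray fixed on the console, 192 mm outside diameter, 12 mm high rim 3 mm thick, flat floor about 176 mm across and 4 mm thick; origin at the centre of its underside on the console
- key_bowl: dark hard silicone key bowl, 120 mm across, 45 mm high, origin under its centre; bystander
- glasses_case: black hard glasses case 60 (x) x 160 (y) x 36 mm high, origin under its centre; bystander
- shoehorn: flat wooden shoehorn about 180 mm long along its x axis, up to 42 mm wide and 12 mm high, lying flat beyond the dock, origin under its middle; bystander
Things that resemble listed ones, but are neither listed nor needed, are in the scene too. Of the things like the paperweight, leave any that is orange or yellow; of the rest the larger one is meant.

How it is judged:
By the outcome, as a careful person would: the job done as asked, in the order asked, and still so for the second after the job is handed in, with the robot touching nothing.
It also fails if it takes over 69 s, if anything falls off the work surface, if the arm or the gripper's body presses on something with over 40 N, if the wrist force passes 120 N, or if a joint passes its speed limit or range.

## Working session

There is one attempt and no reset: what is moved stays moved. The work goes in short steps, Python scripts to look and compute and a tool call to move; the robot and the scene stay as the last step left them, time stands still between calls to the robot, and variables do not carry over. Pictures are saved under pics/ and viewed, at most 10 in all, crops included, and the job is handed in when it is done.

Besides the shell and the picture viewer there is one more tool, called after ">>>" as a command line: name --argument value ..., lists and objects as JSON in quotes. jog_arm: Moves the arm, as the interface text tells. Its arguments: {"type":"object","properties":{"deltas":{"type":"array"},"squeeze":{"type":"number"}},"required":["deltas"]}

```bash
ls; mkdir -p pics; python3 - <<'E'
from workcell import readout, read_camera, bot
import cv2,numpy as np
print(readout.read_state())
for n in("side","top"):
    d=read_camera(n); cv2.imwrite(f"pics/{n}0.png",d["color"]); print({k:v for k,v in d.items() if k!="color"})
print([a for a in dir(bot) if a[0]!='_'])
E
```

```text
pics
{'time': 0.0, 'q': array([ 1.16112559e+00,  2.64735450e-01,  1.60537942e+00, -4.58040146e-06,
        1.27369512e+00, -3.68751191e-02]), 'joint_vel': array([ 1.31078937e-03, -1.15397121e-03,  2.94080107e-05,  2.73507362e-03,
        9.39340396e-04, -1.05978307e-03]), 'joint_torque': array([-6.18599242e-04, -5.15101683e+01, -3.67315328e+01, -8.48702484e-05,
        1.31618659e-02,  1.01187496e-05]), 'tool_pos': array([0.24555962, 0.62800401, 0.24697098]), 'tcp_rot': array([-0.58210832, -3.08669483,  0.00339753]), 'wrist_force': array([0.22449046, 0.45426146, 0.15008803]), 'torque': array([-0.05746312,  0.01389326,  0.00999603]), 'grip_force': 0.0, 'width': 1.007089735669222}
{'fx': 461.525733832596, 'fy': 461.525733832596, 'cx': 279.3307550155522, 'cy': 210.65039364612227, 'origin': array([ 0.23083191, -0.6681778 ,  0.66889357]), 'attitude': array([-2.1807225 ,  0.51948083, -0.25956599])}
{'fx': 431.58984193195323, 'fy': 431.58984193195323, 'cx': 279.75489967038015, 'cy': 205.4574738792446, 'origin': array([ 0.44112737, -0.00821553,  1.06365285]), 'attitude': array([-2.15182074,  2.12064898, -0.13219409])}
['MotionError', 'tip_extent']
```

View pics/side0.png

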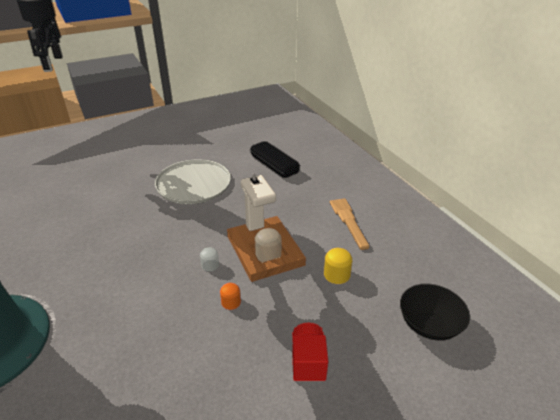

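View pics/top0.png

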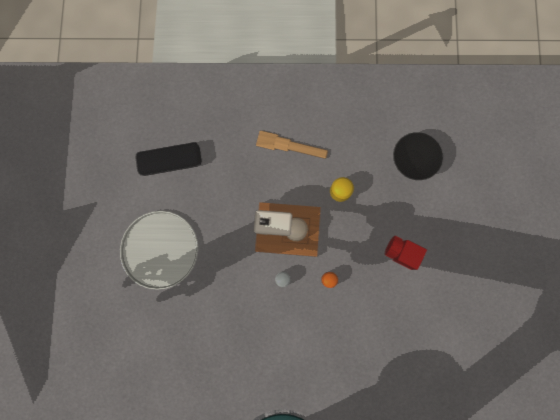

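Side view: dock at about (266,248) with the clear dome in its pocket at (268,243), nightlight (258,190), tray (193,181), red case (310,352), bowl (435,310), shoehorn (350,222), glasses case (274,158). Top view: dock (288,230) with its pocket to the right, tray (160,250), case (405,252) with the lid facing left and away.

Things that could be taken for the paperweight, by top-view pixel:
- clear dome in the pocket (297,230), large
- small clear one (282,280)
- orange (330,280)
- yellow (342,190)

My choice is (297,230), the larger of those that are not orange or yellow. I'll check it in a close crop.

```bash
cat >h.py <<'E'
import cv2,numpy as np
from scipy.spatial.transform import Rotation as Ro
from workcell import readout, read_camera
class Cam:
    def __init__(s,n):
        d=read_camera(n); s.im=d["color"]; s.o=d["origin"]; s.R=Ro.from_rotvec(d["attitude"]).as_matrix()
        s.K=np.array([[d["fx"],0,d["cx"]],[0,d["fy"],d["cy"]],[0,0,1]]); s.hsv=cv2.cvtColor(s.im,cv2.COLOR_BGR2HSV)
    def dirs(s,px):
        px=np.atleast_2d(px).astype(float); v=np.c_[px,np.ones(len(px))]@np.linalg.inv(s.K).T@s.R.T
        return v/np.linalg.norm(v,axis=1)[:,None]
    def plane(s,px,z):
        v=s.dirs(px); return s.o+v*((z-s.o[2])/v[:,2])[:,None]
    def proj(s,P):
        p=(np.atleast_2d(P)-s.o)@s.R@s.K.T; return p[:,:2]/p[:,2:]
    def blob(s,lo,hi,near=None):
        m=cv2.inRange(s.hsv,np.array(lo),np.array(hi)); n,l,st,c=cv2.connectedComponentsWithStats(m)
        idx=[i for i in range(1,n) if st[i,4]>25]
        i=max(idx,key=lambda i:st[i,4]) if near is None else min(idx,key=lambda i:np.hypot(*(c[i]-near)))
        m=(l==i).astype(np.uint8); k=max(cv2.findContours(m,cv2.RETR_EXTERNAL,cv2.CHAIN_APPROX_NONE)[0],key=len)
        return m,k[:,0,:],c[i],st[i,4]
def tri(a,pa,b,pb):
    u=a.dirs(pa)[0];v=b.dirs(pb)[0]; t=np.linalg.lstsq(np.c_[u,-v],b.o-a.o,rcond=None)[0]
    p,q=a.o+t[0]*u,b.o+t[1]*v; return (p+q)/2,np.linalg.norm(p-q)
def go(P,R):
    "shift (mm) and turn (deg) in present tool axes to reach P with rotation matrix R"
    st=readout.read_state(); R0=Ro.from_rotvec(st["tcp_rot"])
    print("t",round(st["time"],2),"shift mm",np.round(R0.inv().apply(np.array(P)-st["tool_pos"])*1e3,1),"turn",np.round((R0.inv()*Ro.from_matrix(R)).as_rotvec(degrees=True),2),"q",np.round(st["q"],2))
E
python3 - <<'E'
from h import *
T=Cam("top");S=Cam("side")
def box(p): return cv2.minAreaRect(p.astype(np.float32))
for c,n,near in((T,"top",(288,245)),(S,"side",(266,262))):
    m,k,ce,a=c.blob((3,90,40),(16,230,200),near)
    hull=cv2.convexHull(k)[:,0]
    r=box(c.plane(hull,.022)[:,:2]*1000); print(n,"dock",ce,a,r, cv2.boxPoints(r).round(0).tolist())
    m,k,ce,a=c.blob((0,150,60),(4,255,255),(405,252) if n=="top" else (310,352))
    print(n,"red",ce,a,cv2.approxPolyDP(k,2.5,True)[:,0].tolist())
    if n=="top": r=box(c.plane(k,.05)[:,:2]*1000); print(r)
    else: pass
for nm,pt,ps in(("dome",(297,230),(268,240)),):
    print(nm,tri(T,pt,S,ps))
a=cv2.resize(T.im[190:300,245:435],None,fx=4,fy=4,interpolation=2)[:440,:760]
cv2.imwrite("pics/c1.png",a)
b=cv2.resize(S.im[165:385,195:355],None,fx=3.5,fy=3.5/1.3,interpolation=2)
b=cv2.resize(S.im[170:290,130:330],None,fx=4,fy=4,interpolation=2)
cv2.imwrite("pics/c2.png",b)
E
```

```text
top dock [291.59803414 231.71598551] 1933 ((536.1757202148438, -4.486053466796875), (150.30992126464844, 120.35928344726562), 86.29948425292969) [[471.0, -76.0], [591.0, -83.0], [601.0, 67.0], [481.0, 74.0]]
top red [405.55729795 252.40772014] 829 [[395, 236], [386, 254], [410, 268], [417, 268], [426, 250]]
((483.55499267578125, -278.12103271484375), (83.41136169433594, 56.75568389892578), 63.95664978027344)
side dock [265.11774461 250.526534  ] 2412 ((529.9308471679688, -16.298171997070312), (169.08677673339844, 125.88810729980469), 86.23516082763672) [[462.0, -97.0], [587.0, -105.0], [598.0, 64.0], [473.0, 72.0]]
side red [309.17593092 352.87695629] 1853 [[300, 324], [292, 333], [293, 378], [324, 380], [327, 367], [325, 337], [316, 324]]
dome (array([ 0.5319346 , -0.02708928,  0.0455255 ]), np.float64(0.0009494910622746892))
```

View pics/c1.png

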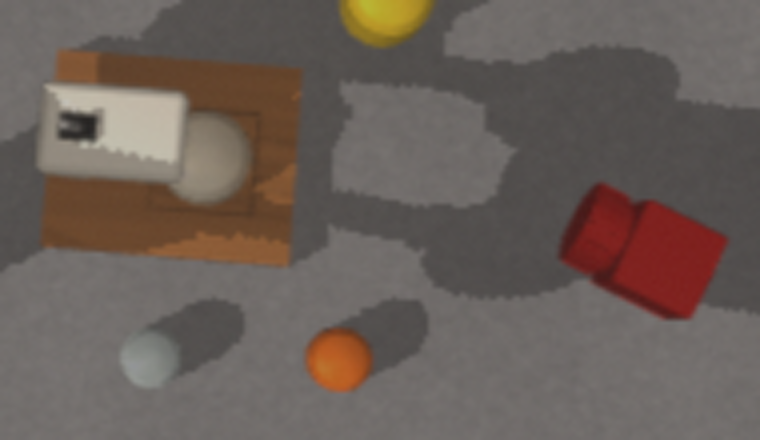

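View pics/c2.png

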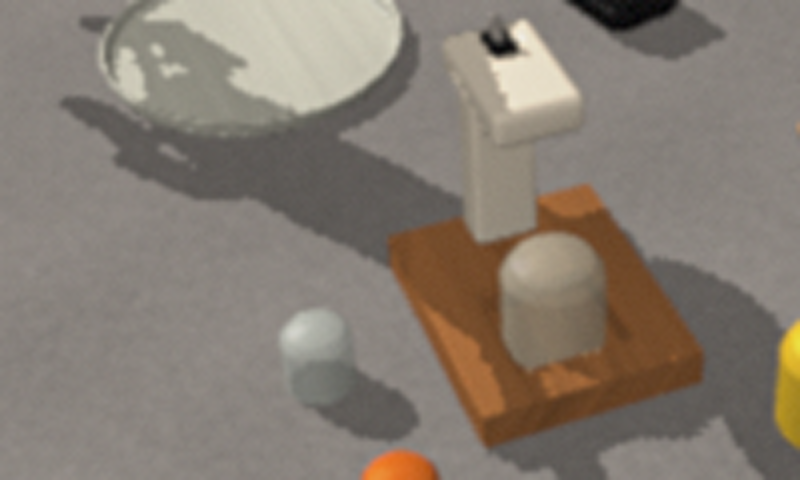

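The crops confirm the choice: the clear dome in the pocket (crop 555,300) is larger than the loose clear one (crop 318,355). The pocket's outline corners in the top crop are at (260,113), (252,215) and (150,207). The case's square top-face corners are at (650,200), (727,238), (690,318) and (612,282). Next I'll refine the case and tray and check the pocket.

```bash
python3 - <<'E'
from h import *
T=Cam("top");S=Cam("side")
dx=np.array([.0645,.998,0]);dy=np.array([-.998,.0645,0]);D=np.array([.5362,-.0045,.022]);P=D-.02*dx
print("pocket",P,"corners top crop",((T.proj([P+.0305*(a*dx+b*dy) for a,b in((-1,1),(-1,-1),(1,-1))])-[245,190]+.5)*4).round(0).tolist())
q=np.array([(650,200),(727,238),(690,318),(612,282)])/4+[245,190]-.4
print("case top corners",(T.plane(q,.054)*1000).round(0).tolist())
m,k,_,_=T.blob((0,150,60),(4,255,255),(405,252)); print((T.hsv[...,2]*m)[236:272,384:430:3].tolist()[::6])
e=T.im.copy(); g=cv2.cvtColor(e,cv2.COLOR_BGR2GRAY)
c=cv2.HoughCircles(cv2.medianBlur(g[200:300,110:210],3),cv2.HOUGH_GRADIENT,1.0,50,param1=100,param2=15,minRadius=34,maxRadius=44)
print("tray",c, T.plane(c[0,0,:2]+[110,200],.012) if c is not None else 0, T.plane((160,250),.012))
cv2.imwrite("pics/c3.png",np.hstack([cv2.resize(S.im[315:390,280:340],None,fx=6.6,fy=6.6,interpolation=2)[:495,:396],cv2.resize(T.im[230:275,380:430],None,fx=8,fy=8,interpolation=2)[:360,:400].copy() if 0 else cv2.copyMakeBorder(cv2.resize(T.im[230:275,380:430],None,fx=8,fy=8,interpolation=2),0,135,0,0,0)]))
E
```

```text
pocket [ 0.53491 -0.02446  0.022  ] corners top crop [[252.0, 214.0], [259.0, 114.0], [159.0, 106.0]]
case top corners [[512.0, -283.0, 54.0], [491.0, -326.0, 54.0], [445.0, -304.0, 54.0], [464.0, -260.0, 54.0]]
[[0, 0, 0, 0, 0, 0, 0, 0, 0, 0, 0, 0, 0, 0, 0, 0], [0, 0, 72, 109, 117, 108, 99, 83, 126, 118, 0, 0, 0, 0, 0, 0], [0, 73, 110, 126, 127, 125, 102, 127, 126, 126, 127, 127, 126, 117, 0, 0], [0, 99, 107, 113, 117, 89, 127, 128, 128, 128, 126, 127, 127, 127, 0, 0], [0, 0, 0, 0, 80, 113, 128, 128, 128, 127, 128, 127, 128, 0, 0, 0], [0, 0, 0, 0, 0, 0, 0, 0, 87, 116, 127, 128, 0, 0, 0, 0]]
tray [[[49.5 49.5 38.9]]] [[0.48197955 0.30731591 0.012     ]] [[0.48078419 0.30602011 0.012     ]]
```

View pics/c3.png

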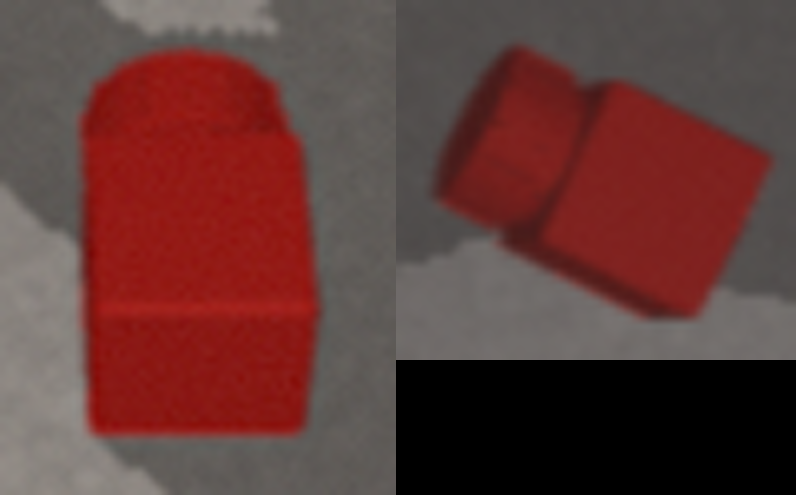

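The right panel shows the case's square top-face corners at (615,82), (772,158), (694,318) and (540,240). The left panel shows the foot's top edge at (92,308) to (318,308). I'll compute the case pose and the first waypoints.

```bash
cat >>h.py <<'E'
U=np.array([0,0,1.]); dx=np.array([.0645,.998,0]);dx/=np.linalg.norm(dx);dy=np.cross(U,dx);PK=np.array([.5349,-.0245,0])
def rot(z,y):
    z=z/np.linalg.norm(z); y=y-z*(y@z); y/=np.linalg.norm(y); return np.c_[np.cross(y,z),y,z]
th=np.radians(55); RD=rot(np.sin(th)*dx-np.cos(th)*U,-dy)
def tcp(g,R): return np.array(g)+.002*R[:,2]
E
python3 - <<'E'
from h import *
T=Cam("top");S=Cam("side")
t=lambda x,y:np.array([(x-396)/8+380-.45,y/8+230-.45]); s=lambda x,y:np.array([x/6.6+280-.4,y/6.6+315-.4])
for a,b in(((772,158),(318,308)),((694,318),(92,308)),((615,82),(300,135)),((540,240),(84,137))): print(tri(T,t(*a),S,s(*b)))
print((T.plane([t(615,82),t(772,158),t(694,318),t(540,240)],.054)*1e3).round(1).tolist())
print("lid end",(T.plane([t(510,45),t(435,195)],.035)*1e3).round(1).tolist())
print("foot bottom side",(S.plane([s(90,434),s(305,434)],.0)*1e3).round(1).tolist())
go([.42,-.12,.33],RD)
E
```

```text
(array([ 0.49004409, -0.32782266,  0.05025761]), np.float64(0.0008416123954796536))
(array([ 0.44336503, -0.30394631,  0.04990156]), np.float64(0.0015478452240386665))
(array([ 0.51182241, -0.28343549,  0.04956138]), np.float64(9.463602470204575e-05))
(array([ 0.46486136, -0.26025823,  0.04956739]), np.float64(0.001927057373065735))
[[511.6, -282.3, 54.0], [490.2, -326.8, 54.0], [444.1, -303.1, 54.0], [465.6, -259.5, 54.0]]
lid end [[523.4, -256.7, 35.0], [478.8, -233.8, 35.0]]
foot bottom side [[442.6, -305.2, 0.0], [489.3, -328.7, 0.0]]
t 0.4 shift mm [-434.8 -633.7  -81.7] turn [-34.58  47.29  66.39] q [ 1.16  0.26  1.6   0.    1.27 -0.04]
```

>>> jog_arm --deltas '[-0.435, -0.634, -0.082, -34.6, 47.3, 66.4, 1, -0.435, -0.634, -0.082, -34.6, 47.3, 66.4, 1, -0.435, -0.634, -0.082, -34.6, 47.3, 66.4, 1, -0.435, -0.634, -0.082, -34.6, 47.3, 66.4, 1, -0.435, -0.634, -0.082, -34.6, 47.3, 66.4, 1, -0.435, -0.634, -0.082, -34.6, 47.3, 66.4, 1, -0.435, -0.634, -0.082, -34.6, 47.3, 66.4, 1, -0.435, -0.634, -0.082, -34.6, 47.3, 66.4, 1]'

```text
time: 1.2
tool_pos: [0.3345, 0.2479, 0.2905]
tcp_rot: [-1.534, -2.015, -0.731]
wrist_force: [1.8, -0.6, -0.8]
width: 0.997
grip_force: 0.0
```

```bash
python3 -c "
from h import *
go([.42,-.12,.33],RD); s=readout.read_state(); print(s['tool_pos'])"
```

```text
t 1.2 shift mm [-251.4    6.1 -284.6] turn [-8.11 11.31 15.89] q [-0.   -0.34  2.28  0.76  1.38 -0.49]
[0.33446689 0.24788766 0.29045062]
```

>>> jog_arm --deltas '[-0.251, 0.006, -0.285, -8.1, 11.3, 15.9, 1, -0.251, 0.006, -0.285, -8.1, 11.3, 15.9, 1, -0.251, 0.006, -0.285, -8.1, 11.3, 15.9, 1, -0.251, 0.006, -0.285, -8.1, 11.3, 15.9, 1, -0.251, 0.006, -0.285, -8.1, 11.3, 15.9, 1, -0.251, 0.006, -0.285, -8.1, 11.3, 15.9, 1, -0.251, 0.006, -0.285, -8.1, 11.3, 15.9, 1, -0.251, 0.006, -0.285, -8.1, 11.3, 15.9, 1]'

```text
time: 2.0
tool_pos: [0.4222, -0.1212, 0.3306]
tcp_rot: [-1.706, -1.601, -0.881]
wrist_force: [-0.1, 0.5, 0.4]
width: 0.998
grip_force: 0.0
```

```bash
python3 -c "
from h import *
g=PK+[0,0,.046]
go(tcp(g,RD)-.11*RD[:,2],RD);go(tcp(g,RD),RD); s=readout.read_state(); print(s['tool_pos'])"
```

```text
t 2.0 shift mm [-172.9  106.6  140.8] turn [-0.16  0.28 -0.  ] q [-0.81  0.1   1.91  0.67  1.84 -0.81]
t 2.0 shift mm [-172.4  106.9  250.8] turn [-0.16  0.28 -0.  ] q [-0.81  0.1   1.91  0.67  1.84 -0.81]
[ 0.42221864 -0.12120263  0.33060064]
```

>>> jog_arm --deltas '[-0.173, 0.107, 0.141, -0.2, 0.3, 0, 1, -0.173, 0.107, 0.141, -0.2, 0.3, 0, 1, -0.173, 0.107, 0.141, -0.2, 0.3, 0, 1, -0.173, 0.107, 0.141, -0.2, 0.3, 0, 1, -0.173, 0.107, 0.141, -0.2, 0.3, 0, 1, -0.173, 0.107, 0.141, -0.2, 0.3, 0, 1, -0.173, 0.107, 0.141, -0.2, 0.3, 0, 1]'

```text
time: 2.7
tool_pos: [0.528, -0.108, 0.1068]
tcp_rot: [-1.699, -1.595, -0.886]
wrist_force: [-0.5, -0.6, 1.6]
width: 1.003
grip_force: 0.0
```

```bash
python3 -c "
from h import *
g=PK+[0,0,.046]
go(tcp(g,RD),RD); T=Cam('top');S=Cam('side')
cv2.imwrite('pics/c4.png',np.hstack([cv2.resize(T.im[180:300,240:380],None,fx=2.8,fy=2.8,interpolation=2),cv2.resize(S.im[160:280,200:340],None,fx=2.8,fy=2.8,interpolation=2)]))"
```

```text
t 2.7 shift mm [ -2.2   1.9 105.5] turn [-0.24 -0.25 -0.06] q [-0.68  0.49  1.88  0.74  1.49 -0.96]
```

View pics/c4.png

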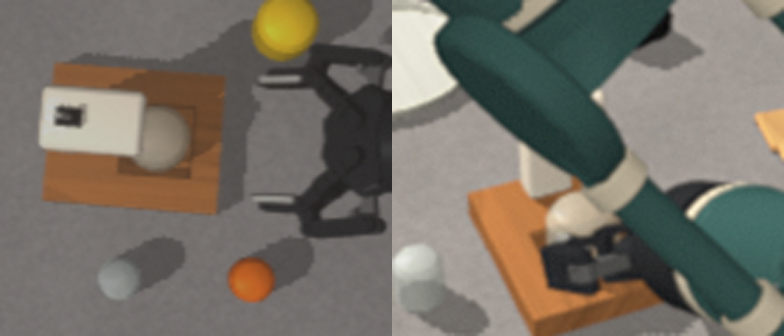

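The top view (left panel) shows the open fingers at rows 75 and 200, centred on the dome at (160,138). The yellow one at (285,25) stands clear of and below the knuckle. Moving in.

>>> jog_arm --deltas '[0, 0.002, 0.03, -0.2, -0.2, 0, 1, -0.001, 0.002, 0.06, -0.2, -0.2, 0, 1, -0.002, 0.002, 0.08, -0.2, -0.2, 0, 1, -0.002, 0.002, 0.095, -0.2, -0.2, 0, 1, -0.002, 0.002, 0.105, -0.2, -0.2, 0, 1, -0.002, 0.002, 0.105, -0.2, -0.2, 0, 1, -0.002, 0.002, 0.105, -0.2, -0.2, 0, 1]'

```text
time: 3.5
tool_pos: [0.5364, -0.0244, 0.0463]
tcp_rot: [-1.707, -1.6, -0.889]
wrist_force: [0.9, 0.1, 1.1]
width: 1.001
grip_force: 0.0
```

```bash
python3 -c "
from h import *
g=PK+[0,0,.046]
go(tcp(g,RD),RD);print(readout.read_state()['tool_pos'],tcp(g,RD))"
```

```text
t 3.5 shift mm [-0.4 -1.5  2. ] turn [0.14 0.12 0.08] q [-0.56  0.53  1.97  0.84  1.33 -1.  ]
[ 0.53640714 -0.02438643  0.04631281] [ 0.53500566 -0.02286511  0.04485285]
```

>>> jog_arm --deltas '[0, -0.001, 0.002, 0, 0, 0, 0.3, 0, -0.001, 0.002, 0, 0, 0, 0, 0, -0.001, 0.002, 0, 0, 0, -0.3, 0, -0.001, 0.002, 0, 0, 0, -1, 0, -0.001, 0.002, 0, 0, 0, -1, 0, -0.001, 0.002, 0, 0, 0, -1, 0, -0.001, 0.002, 0, 0, 0, -1, 0, -0.001, 0.002, 0, 0, 0, -1]' --squeeze 45

```text
time: 4.3
tool_pos: [0.5352, -0.0227, 0.0451]
tcp_rot: [-1.706, -1.599, -0.889]
wrist_force: [-1.9, -4.2, 5.8]
width: 0.605
grip_force: 48.0
```

```bash
python3 -c "
from h import *
p=readout.read_state()['tool_pos'];print(p)
go(p+[0,0,.022],RD); go(p+[0,0,.022]-.16*dx,RD); go(p+[0,0,.2]-.16*dx,RD)"
```

```text
[ 0.53522914 -0.02268223  0.04506381]
t 4.3 shift mm [ 18.    0.  -12.6] turn [0.13 0.1  0.06] q [-0.56  0.53  1.98  0.84  1.33 -1.01]
t 4.3 shift mm [ -74.     0.2 -143.6] turn [0.13 0.1  0.06] q [-0.56  0.53  1.98  0.84  1.33 -1.01]
t 4.3 shift mm [  71.6    0.6 -245.9] turn [0.13 0.1  0.06] q [-0.56  0.53  1.98  0.84  1.33 -1.01]
```

>>> jog_arm --deltas '[0.004, 0, -0.003, 0, 0, 0, -1, 0.009, 0, -0.0063, 0, 0, 0, -1, 0.0135, 0, -0.0095, 0, 0, 0, -1, 0.018, 0, -0.0126, 0, 0, 0, -1, 0.018, 0, -0.0126, 0, 0, 0, -1]'

```text
time: 4.8
tool_pos: [0.5355, -0.0224, 0.0674]
tcp_rot: [-1.707, -1.601, -0.889]
wrist_force: [1.0, -0.3, -3.3]
width: 0.602
grip_force: 47.5
```

```bash
python3 -c "
from h import *
p=readout.read_state()['tool_pos'];print(p)
go(p-.13*dx,RD); go(p+[0,0,.20]-.15*dx,RD)
S=Cam('side'); T=Cam('top')
cv2.imwrite('pics/c5.png',np.hstack([cv2.resize(T.im[180:300,240:380],None,fx=2.8,fy=2.8,interpolation=2),cv2.resize(S.im[160:280,200:340],None,fx=2.8,fy=2.8,interpolation=2)]))"
```

```text
[ 0.53545522 -0.02235019  0.06737553]
t 4.8 shift mm [-7.480e+01  1.000e-01 -1.063e+02] turn [0.15 0.13 0.1 ] q [-0.56  0.49  1.98  0.83  1.36 -0.98]
t 4.8 shift mm [  77.2    0.7 -237.8] turn [0.15 0.13 0.1 ] q [-0.56  0.49  1.98  0.83  1.36 -0.98]
```

View pics/c5.png

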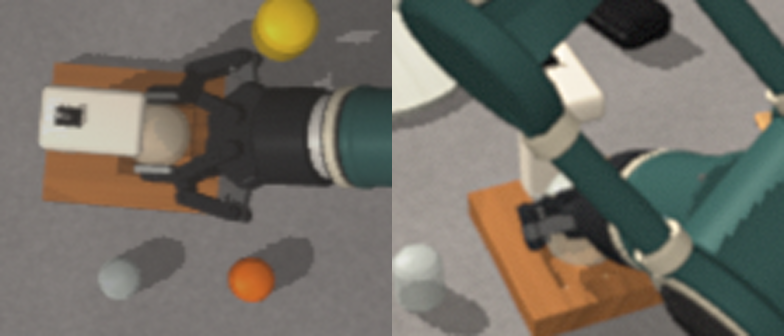

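The paperweight is held between the fingers (about 3 N on the wrist, dome at (165,135) in the left panel) and clear of the pocket. I'll back out along the tool axis, which also rises over the yellow one.

>>> jog_arm --deltas '[0, 0, -0.015, 0, 0, 0, -1, 0, 0, -0.035, 0, 0, 0, -1, 0, 0, -0.06, 0, 0, 0, -1, 0, 0, -0.09, 0, 0, 0, -1, 0.02, 0, -0.13, 0, 0, 0, -1, 0.05, 0, -0.17, 0, 0, 0, -1, 0.08, 0, -0.2, 0, 0, 0, -1, 0.1, 0, -0.23, 0, 0, 0, -1]'

```text
time: 5.7
tool_pos: [0.5259, -0.1547, 0.2846]
tcp_rot: [-1.708, -1.601, -0.889]
wrist_force: [0.4, -0.1, -2.8]
width: 0.606
grip_force: 48.1
```

```bash
python3 -c "
from h import *
print(readout.read_state()['tool_pos'])
tr=np.array([.482,.307,0])
go([.42,.08,.33],RD); go(np.array([.482,.3,.1]),RD)"
```

```text
[ 0.52590616 -0.15474801  0.28458094]
t 5.7 shift mm [ 168.5 -121.1  159.1] turn [0.24 0.22 0.12] q [-0.73  0.32  1.74  0.71  1.75 -0.79]
t 5.7 shift mm [109.4 -74.9 474.6] turn [0.24 0.22 0.12] q [-0.73  0.32  1.74  0.71  1.75 -0.79]
```

```bash
cat >>h.py <<'E'
def rdk(az):
    d=np.array([np.cos(np.radians(az)),np.sin(np.radians(az)),0]); return rot(np.sin(th)*d-np.cos(th)*U,-np.cross(U,d))
RT=rdk(55)
E
python3 -c "
from h import *
go([.43,.08,.33],RT)"
```

```text
t 5.7 shift mm [ 168.8 -111.2  159.7] turn [-25.37   0.15  18.11] q [-0.73  0.32  1.74  0.71  1.75 -0.79]
```

>>> jog_arm --deltas '[0.021, -0.014, 0.02, -3.2, 0, 2.3, -1, 0.042, -0.028, 0.04, -6.3, 0, 4.5, -1, 0.063, -0.042, 0.06, -9.5, 0.1, 6.8, -1, 0.084, -0.056, 0.08, -12.7, 0.1, 9.1, -1, 0.105, -0.07, 0.1, -15.9, 0.1, 11.3, -1, 0.126, -0.083, 0.12, -19, 0.1, 13.6, -1, 0.148, -0.097, 0.14, -22.2, 0.1, 15.8, -1, 0.169, -0.111, 0.16, -25.4, 0.1, 18.1, -1]'

```text
time: 6.5
tool_pos: [0.4293, 0.0823, 0.3276]
tcp_rot: [-2.186, -1.132, -1.136]
wrist_force: [0.8, -0.0, -2.4]
width: 0.61
grip_force: 48.1
```

```bash
python3 -c "
from h import *
print(readout.read_state()['tool_pos'])
go([.482,.307,.13],RT);go([.482,.307,.05],RT)"
```

```text
[0.42930692 0.08226299 0.32760687]
t 6.5 shift mm [-39.2 -85.8 288.8] turn [ 0.05  0.01 -0.21] q [-0.55 -0.46  2.37  1.    1.33 -0.25]
t 6.5 shift mm [-104.7  -85.6  334.7] turn [ 0.05  0.01 -0.21] q [-0.55 -0.46  2.37  1.    1.33 -0.25]
```

>>> jog_arm --deltas '[-0.005, -0.011, 0.036, 0, 0, 0, -1, -0.01, -0.022, 0.072, 0, 0, 0, -1, -0.015, -0.032, 0.108, 0, 0, 0, -1, -0.02, -0.043, 0.144, 0, 0, 0, -1, -0.025, -0.054, 0.181, 0, 0, -0.1, -1, -0.03, -0.065, 0.217, 0, 0, -0.1, -1, -0.034, -0.075, 0.253, 0, 0, -0.2, -1, -0.039, -0.086, 0.289, 0, 0, -0.2, -1]'

```text
time: 7.3
tool_pos: [0.4835, 0.3082, 0.13]
tcp_rot: [-2.181, -1.14, -1.14]
wrist_force: [1.4, 0.6, -2.3]
width: 0.61
grip_force: 48.1
```

```bash
python3 -c "
from h import *
print(readout.read_state()['tool_pos'])
go([.482,.307,.13],RT);go([.482,.307,.05],RT)
S=Cam('side'); T=Cam('top')
cv2.imwrite('pics/c6.png',np.hstack([cv2.resize(T.im[170:310,90:320],None,fx=1.7,fy=1.7,interpolation=2),cv2.resize(S.im[100:240,120:350],None,fx=1.7,fy=1.7,interpolation=2)]))"
```

```text
[0.48349537 0.30823649 0.13003638]
t 7.3 shift mm [-1.1 -0.5 -1.5] turn [-0.04 -0.13  0.16] q [ 0.18 -0.02  2.5   1.75  0.62 -0.73]
t 7.3 shift mm [-66.7  -0.7  44.2] turn [-0.04 -0.13  0.16] q [ 0.18 -0.02  2.5   1.75  0.62 -0.73]
```

View pics/c6.png

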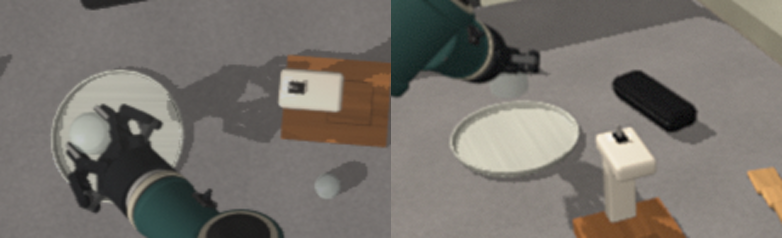

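The paperweight hangs over the tray at (90,132) in the left panel, clear of everything. Joint 3 is near its limit, so I'll yaw the handle a little and go slightly farther out.

```bash
python3 -c "
from h import *
go([.495,.315,.13],rdk(68))"
```

```text
t 7.4 shift mm [10.9  8.8  8.2] turn [10.2   0.19 -7.5 ] q [ 0.18 -0.02  2.5   1.74  0.63 -0.73]
```

>>> jog_arm --deltas '[0.0035, 0.003, 0.0025, 3.4, 0, -2.5, -1, 0.007, 0.006, 0.005, 6.8, 0.1, -5, -1, 0.011, 0.009, 0.008, 10.2, 0.2, -7.5, -1, 0.011, 0.009, 0.008, 10.2, 0.2, -7.5, -1]'

```text
time: 7.8
tool_pos: [0.5009, 0.3114, 0.1363]
tcp_rot: [-1.995, -1.345, -1.053]
wrist_force: [0.4, -0.2, -3.3]
width: 0.603
grip_force: 50.9
```

```bash
python3 -c "
from h import *
p=readout.read_state()['tool_pos'];print(p)
R=rdk(68);print(np.round(p-[0,0,p[2]-.06],4));go(p-[0,0,p[2]-.06],R)"
```

```text
[0.50094194 0.31142858 0.13633385]
[0.5009 0.3114 0.06  ]
t 7.8 shift mm [-62.8  -0.7  43.5] turn [ 0.57 -0.3   0.26] q [ 0.09  0.08  2.37  1.48  0.82 -0.7 ]
```

>>> jog_arm --deltas '[-0.01, 0, 0.007, 0.1, 0, 0, -1, -0.021, 0, 0.0145, 0.2, -0.1, 0.1, -1, -0.032, 0, 0.022, 0.3, -0.2, 0.1, -1, -0.042, -0.001, 0.029, 0.4, -0.2, 0.2, -1, -0.053, -0.001, 0.0365, 0.5, -0.3, 0.2, -1, -0.063, -0.001, 0.0435, 0.6, -0.3, 0.3, -1, -0.063, -0.001, 0.0435, 0.6, -0.3, 0.3, -1]'

```text
time: 8.5
tool_pos: [0.4954, 0.3119, 0.0562]
tcp_rot: [-1.997, -1.342, -1.029]
wrist_force: [0.1, 0.3, -3.4]
width: 0.605
grip_force: 50.9
```

```bash
python3 -c "
from h import *
p=readout.read_state()['tool_pos'];print(p)
R=rdk(68);go(p-[0,0,p[2]-.0465],R);go(p-[0,0,.01],R)
from scipy.spatial.transform import Rotation as Ro
print(Ro.from_rotvec(readout.read_state()['tcp_rot']).as_matrix()[:,2])"
```

```text
[0.49543572 0.31193341 0.0562155 ]
t 8.5 shift mm [-7.9  0.1  5.6] turn [-0.22  0.23 -0.31] q [ 0.09  0.26  2.39  1.64  0.82 -0.95]
t 8.5 shift mm [-8.2  0.1  5.8] turn [-0.22  0.23 -0.31] q [ 0.09  0.26  2.39  1.64  0.82 -0.95]
[ 0.30240486  0.7588005  -0.57686489]
```

>>> jog_arm --deltas '[-0.003, 0, 0.002, -0.1, 0.1, -0.1, -1, -0.006, 0, 0.004, -0.2, 0.2, -0.2, -1, -0.008, 0, 0.0055, -0.2, 0.2, -0.3, -1, -0.0085, 0, 0.006, -0.2, 0.2, -0.3, -1, -0.009, 0, 0.0064, -0.2, 0.2, -0.3, -1, -0.009, 0, 0.0064, -0.2, 0.2, -0.3, -1]'

```text
time: 9.1
tool_pos: [0.4963, 0.313, 0.0462]
tcp_rot: [-1.991, -1.348, -1.039]
wrist_force: [-0.1, -0.4, -3.1]
width: 0.612
grip_force: 50.9
```

>>> jog_arm --deltas '[-0.0004, 0, 0.0003, 0, 0, 0, -1, -0.0008, 0, 0.0006, 0, 0, 0, -1, -0.0008, 0, 0.0006, 0, 0, 0, -1]'

```text
time: 9.4
tool_pos: [0.4962, 0.313, 0.045]
tcp_rot: [-1.991, -1.348, -1.039]
wrist_force: [0.1, 0.4, -3.3]
width: 0.608
grip_force: 50.9
```

>>> jog_arm --deltas '[-0.0004, 0, 0.0003, 0, 0, 0, -1, -0.0008, 0, 0.0006, 0, 0, 0, -1, -0.0008, 0, 0.0006, 0, 0, 0, -1]'

```text
time: 9.7
tool_pos: [0.4962, 0.3129, 0.044]
tcp_rot: [-1.991, -1.348, -1.039]
wrist_force: [-0.4, 0.0, -2.8]
width: 0.607
grip_force: 50.9
```

>>> jog_arm --deltas '[-0.0004, 0, 0.0003, 0, 0, 0, -1, -0.0008, 0, 0.0006, 0, 0, 0, -1, -0.0008, 0, 0.0006, 0, 0, 0, -1]'

```text
time: 10.0
tool_pos: [0.4963, 0.313, 0.0432]
tcp_rot: [-1.991, -1.348, -1.039]
wrist_force: [-0.2, -0.6, -2.8]
width: 0.606
grip_force: 51.0
```

>>> jog_arm --deltas '[-0.0004, 0, 0.0003, 0, 0, 0, -1, -0.0008, 0, 0.0006, 0, 0, 0, -1, -0.0008, 0, 0.0006, 0, 0, 0, -1]'

```text
time: 10.3
tool_pos: [0.4966, 0.3134, 0.0431]
tcp_rot: [-1.989, -1.347, -1.041]
wrist_force: [-3.1, -2.3, 4.5]
width: 0.606
grip_force: 51.7
```

>>> jog_arm --deltas '[-0.0004, 0, 0.0003, 0, 0, 0, -1, -0.0008, 0, 0.0006, 0, 0, 0, -1, -0.0008, 0, 0.0006, 0, 0, 0, -1]'

```text
time: 10.6
tool_pos: [0.4969, 0.3137, 0.043]
tcp_rot: [-1.987, -1.346, -1.043]
wrist_force: [-4.0, -4.4, 10.7]
width: 0.61
grip_force: 52.3
```

Contact was felt at the expected height. Opening gradually.

>>> jog_arm --deltas '[0.0005, 0, -0.0004, 0, 0, 0, 0.2, 0.0005, 0, -0.0004, 0, 0, 0, 0.3, 0.0005, 0, -0.0004, 0, 0, 0, 0.5, 0.0005, 0, -0.0004, 0, 0, 0, 0.8, 0.0005, 0, -0.0004, 0, 0, 0, 1, 0.0005, 0, -0.0004, 0, 0, 0, 1]'

```text
time: 11.2
tool_pos: [0.4962, 0.313, 0.0416]
tcp_rot: [-1.991, -1.348, -1.039]
wrist_force: [-0.4, 0.0, -0.3]
width: 1.0
grip_force: 0.0
```

>>> jog_arm --deltas '[0, 0, -0.01, 0, 0, 0, 1, 0, 0, -0.025, 0, 0, 0, 1, 0, 0, -0.05, 0, 0, 0, 1, 0, 0, -0.09, 0, 0, 0, 1, 0, 0, -0.13, 0, 0, 0, 1, 0.02, 0, -0.16, 0, 0, 0, 1, 0.04, 0, -0.18, 0, 0, 0, 1]'

```text
time: 11.9
tool_pos: [0.449, 0.1957, 0.1787]
tcp_rot: [-1.994, -1.346, -1.039]
wrist_force: [-0.1, 0.5, 0.4]
width: 0.998
grip_force: 0.0
```

```bash
cat >>h.py <<'E'
u=np.array([np.cos(np.radians(63.8)),np.sin(np.radians(63.8)),0]); FC=np.array([.4665,-.3166,0])
RC=rot(-np.cos(th)*u-np.sin(th)*U, np.cross(u,U))  # lying pick: tool y = case counterpart of dock's x-ish line
E
python3 - <<'E'
from h import *
s=readout.read_state();print(s['tool_pos'],RC.round(2).tolist())
go([.40,.05,.33],RC)
T=Cam('top')
m=T.im[200:300,110:210]; cv2.imwrite('pics/c7.png',cv2.resize(T.im[180:300,100:330],None,fx=3,fy=3,interpolation=2))
E
```

```text
[0.44898976 0.19566926 0.1786605 ] [[0.36, 0.9, -0.25], [0.73, -0.44, -0.51], [-0.57, 0.0, -0.82]]
t 11.9 shift mm [  35.9    9.4 -212.5] turn [ -0.72 -89.95   4.61] q [-0.23 -0.11  2.45  1.19  1.06 -0.61]
```

View pics/c7.png

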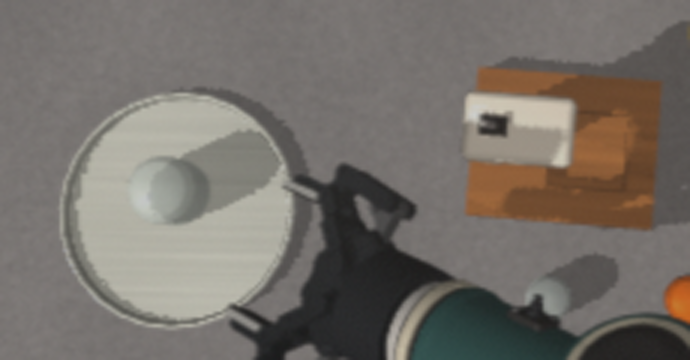

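The paperweight stands upright on the tray at (168,190) and the pocket is empty. Now the case.

```bash
python3 - <<'E'
from h import *
go([.43,-.08,.36],RC)
E
```

```text
t 11.95 shift mm [  -6.2   84.6 -316.8] turn [ -0.32 -90.17   4.69] q [-0.23 -0.12  2.44  1.19  1.06 -0.61]
```

>>> jog_arm --deltas '[-0.001, 0.008, -0.03, 0, 0, 0, 1, -0.002, 0.016, -0.07, 0, -8, 0.5, 1, -0.003, 0.03, -0.11, 0, -16, 1, 1, -0.004, 0.045, -0.15, 0, -24, 1.5, 1, -0.005, 0.055, -0.19, 0, -32, 2, 1, -0.006, 0.065, -0.23, 0, -40, 2.5, 1, -0.006, 0.075, -0.27, 0, -48, 3, 1, -0.006, 0.085, -0.317, 0, -56, 3.5, 1]'

```text
time: 12.75
tool_pos: [0.4295, -0.0801, 0.3561]
tcp_rot: [-2.642, -1.685, 0.051]
wrist_force: [0.8, 0.0, -0.2]
width: 1.004
grip_force: 0.0
```

```bash
python3 - <<'E'
from h import *
s=readout.read_state();print(s['tool_pos'])
g=FC+.042*u+[0,0,.029]
go(tcp(g,RC)-.15*RC[:,2],RC)
E
```

```text
[ 0.42954054 -0.08014727  0.3560724 ]
t 12.75 shift mm [-67.2 140.9 204.2] turn [ -0.92 -33.64   1.64] q [-0.23 -0.23  1.91 -0.02  1.49  0.21]
```

>>> jog_arm --deltas '[-0.011, 0.024, 0.034, -0.2, -6.7, 0.3, 1, -0.022, 0.047, 0.068, -0.4, -13.5, 0.7, 1, -0.034, 0.07, 0.102, -0.6, -20, 1, 1, -0.045, 0.094, 0.136, -0.7, -26.9, 1.3, 1, -0.056, 0.117, 0.17, -0.9, -33.6, 1.6, 1, -0.067, 0.141, 0.204, -0.9, -33.6, 1.6, 1, -0.067, 0.141, 0.204, -0.9, -33.6, 1.6, 1]'

```text
time: 13.45
tool_pos: [0.521, -0.2002, 0.1416]
tcp_rot: [2.319, 1.452, -0.737]
wrist_force: [-0.3, 0.7, 0.1]
width: 1.002
grip_force: 0.0
```

```bash
python3 - <<'E'
from h import *
s=readout.read_state();print(s['tool_pos'])
g=FC+.042*u+[0,0,.029]
go(tcp(g,RC),RC)
T=Cam('top');S=Cam('side')
cv2.imwrite('pics/c8.png',np.hstack([cv2.resize(T.im[180:300,300:440],None,fx=2.8,fy=2.8,interpolation=2),cv2.resize(S.im[270:390,230:370],None,fx=2.8,fy=2.8,interpolation=2)]))
E
```

```text
[ 0.52103844 -0.20020498  0.14159668]
t 13.45 shift mm [ -6.7   3.7 143.8] turn [-0.54 -0.16  0.47] q [-0.09  0.29  1.9  -0.59  1.26  0.63]
```

View pics/c8.png

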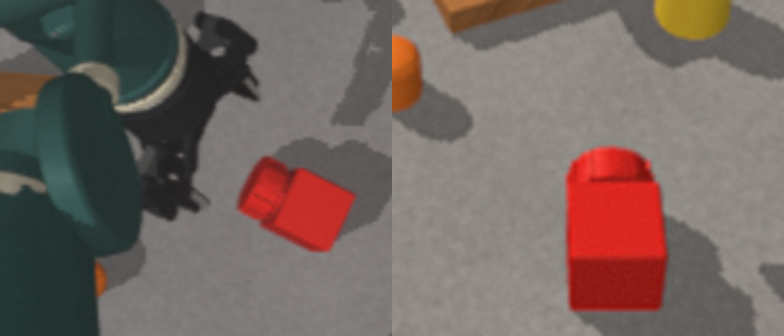

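The case has not moved: it lies at (295,203) in the left panel, with the open fingers at (255,95) and (200,205) lined up on its axis. Going in.

>>> jog_arm --deltas '[-0.002, 0.001, 0.035, -0.5, -0.2, 0.5, 1, -0.004, 0.002, 0.07, -0.5, -0.2, 0.5, 1, -0.006, 0.003, 0.1, -0.5, -0.2, 0.5, 1, -0.007, 0.004, 0.125, -0.5, -0.2, 0.5, 1, -0.007, 0.004, 0.137, -0.5, -0.2, 0.5, 1, -0.007, 0.004, 0.144, -0.5, -0.2, 0.5, 1, -0.007, 0.004, 0.144, -0.5, -0.2, 0.5, 1, -0.007, 0.004, 0.144, -0.5, -0.2, 0.5, 1]'

```text
time: 14.35
tool_pos: [0.4901, -0.2798, 0.0351]
tcp_rot: [2.313, 1.434, -0.714]
wrist_force: [-0.5, -0.4, 0.6]
width: 0.997
grip_force: 0.0
```

```bash
python3 - <<'E'
from h import *
s=readout.read_state();print(s['tool_pos'])
g=FC+.042*u+[0,0,.029]
go(tcp(g,RC),RC)
E
```

```text
[ 0.49010071 -0.27980918  0.03508233]
t 14.35 shift mm [ 2.3 -5.   7.8] turn [ 0.61 -0.21 -0.41] q [-0.23  0.4   2.   -0.72  1.02  0.7 ]
```

>>> jog_arm --deltas '[0.001, -0.002, 0.004, 0.3, -0.1, -0.2, 1, 0.002, -0.005, 0.008, 0.6, -0.2, -0.4, 1, 0.002, -0.005, 0.008, 0.6, -0.2, -0.4, 1]'

```text
time: 14.65
tool_pos: [0.4825, -0.2799, 0.0253]
tcp_rot: [2.316, 1.443, -0.734]
wrist_force: [0.1, 0.2, -0.4]
width: 1.004
grip_force: 0.0
```

```bash
python3 - <<'E'
from h import *
s=readout.read_state();print(s['tool_pos'])
g=FC+.042*u+[0,0,.029]
go(tcp(g,RC),RC)
T=Cam('top');S=Cam('side')
cv2.imwrite('pics/c9.png',np.hstack([cv2.resize(T.im[180:300,300:440],None,fx=2.8,fy=2.8,interpolation=2),cv2.resize(S.im[270:390,230:370],None,fx=2.8,fy=2.8,interpolation=2)]))
E
```

```text
[ 0.4824879  -0.27989975  0.02532324]
t 14.65 shift mm [-0.5  1.9 -2.2] turn [-0.18  0.03  0.11] q [-0.23  0.41  2.01 -0.72  1.01  0.7 ]
```

>>> jog_arm --deltas '[0, 0.002, -0.002, -0.2, 0, 0.1, 0.6, 0, 0.002, -0.002, -0.2, 0, 0.1, 0.3, 0, 0.002, -0.002, -0.2, 0, 0.1, 0, 0, 0.002, -0.002, -0.2, 0, 0.1, -1, 0, 0.002, -0.002, -0.2, 0, 0.1, -1, 0, 0.002, -0.002, -0.2, 0, 0.1, -1, 0, 0.002, -0.002, -0.2, 0, 0.1, -1]' --squeeze 40

```text
time: 15.45
tool_pos: [0.4861, -0.2802, 0.0279]
tcp_rot: [2.313, 1.439, -0.727]
wrist_force: [1.3, 2.9, 4.2]
width: 0.625
grip_force: 43.1
```

```bash
python3 - <<'E'
from h import *
s=readout.read_state();p=s['tool_pos'];print(p)
R=Ro.from_rotvec(s['tcp_rot']).as_matrix(); g=p-.002*R[:,2]
print("along",(g-FC)@u,"lat",(g-FC)@np.cross(U,u),"h",g[2]); print("actual y axis az",np.degrees(np.arctan2(R[1,1],R[0,1])),"tilt",R[2],"z az",np.degrees(np.arctan2(-R[1,2],-R[0,2])))
go(p+[0,0,.12],RC)
E
```

```text
[ 0.4860839  -0.28020118  0.02793272]
along 0.042452700415141015 lat -0.001496451424884971 h 0.029571015233644523
actual y axis az -26.16968950684905 tilt [-0.57357609  0.00272576 -0.81914775] z az 64.05334906164458
t 15.45 shift mm [-68.8   0.3 -98.3] turn [ 0.15  0.   -0.06] q [-0.23  0.41  2.01 -0.72  1.02  0.7 ]
```

>>> jog_arm --deltas '[-0.006, 0, -0.008, 0, 0, 0, -1, -0.016, 0, -0.023, 0, 0, 0, -1, -0.03, 0, -0.043, 0, 0, 0, -1, -0.045, 0, -0.065, 0, 0, 0, -1, -0.06, 0, -0.085, 0, 0, 0, -1, -0.069, 0, -0.098, 0, 0, 0, -1, -0.069, 0, -0.098, 0, 0, 0, -1]'

```text
time: 16.15
tool_pos: [0.4867, -0.2809, 0.1506]
tcp_rot: [2.313, 1.436, -0.723]
wrist_force: [0.7, 0.4, -1.4]
width: 0.632
grip_force: 42.5
```

```bash
python3 - <<'E'
from h import *
print(readout.read_state()['tool_pos'])
go([.49,-.2,.25],RD)
E
```

```text
[ 0.48668562 -0.28092619  0.150589  ]
t 16.15 shift mm [   3.6  -32.  -124.1] turn [  4.78  88.77 -24.51] q [-0.23  0.23  1.96 -0.65  1.19  0.55]
```

>>> jog_arm --deltas '[0, -0.004, -0.02, 0.4, 7.3, -2, -1, 0.001, -0.008, -0.04, 0.8, 14.7, -4.1, -1, 0.001, -0.012, -0.06, 1.2, 22, -6.1, -1, 0.002, -0.016, -0.08, 1.6, 29.4, -8.1, -1, 0.002, -0.02, -0.1, 2, 36.7, -10.1, -1, 0.003, -0.024, -0.115, 2.4, 44, -12.2, -1, 0.003, -0.028, -0.124, 2.8, 51.4, -14.2, -1, 0.004, -0.032, -0.124, 3.2, 58.8, -16.2, -1]'

```text
time: 16.95
tool_pos: [0.4896, -0.1993, 0.2479]
tcp_rot: [-2.158, -1.752, -0.41]
wrist_force: [0.3, 0.2, -2.4]
width: 0.626
grip_force: 42.6
```

```bash
python3 - <<'E'
from h import *
print(readout.read_state()['tool_pos'])
go([.52,-.17,.25],RD)
E
```

```text
[ 0.48956843 -0.19934066  0.24785403]
t 16.95 shift mm [33.  24.1 11.1] turn [ 1.46 29.7  -8.32] q [-0.65  0.13  1.82  0.36  1.46 -0.54]
```

>>> jog_arm --deltas '[0.008, 0.006, 0.003, 0.4, 7.4, -2, -1, 0.016, 0.012, 0.006, 0.8, 15, -4.1, -1, 0.024, 0.018, 0.009, 1.1, 22.3, -6.2, -1, 0.033, 0.024, 0.011, 1.5, 29.7, -8.3, -1, 0.033, 0.024, 0.011, 1.5, 29.7, -8.3, -1, 0.033, 0.024, 0.011, 1.5, 29.7, -8.3, -1]'

```text
time: 17.55
tool_pos: [0.5187, -0.1701, 0.2465]
tcp_rot: [-1.71, -1.593, -0.877]
wrist_force: [0.6, 0.0, -2.3]
width: 0.627
grip_force: 42.7
```

```bash
python3 - <<'E'
from h import *
s=readout.read_state();print(s['tool_pos'])
# final grip: foot at pocket centre -> grip point a above foot, offset -2.6mm along dx; aim shown at foot z=.030
g=PK-.0026*dx+[0,0,.030+.0425]
go(tcp(g,RD)-.10*dx+[0,0,.02],RD)
go(tcp(g,RD),RD)
T=Cam('top');S=Cam('side')
cv2.imwrite('pics/c9.png',np.hstack([cv2.resize(T.im[180:300,240:380],None,fx=2.8,fy=2.8,interpolation=2),cv2.resize(S.im[130:250,220:360],None,fx=2.8,fy=2.8,interpolation=2)]))
E
```

```text
[ 0.51869955 -0.17014985  0.24649811]
t 17.55 shift mm [-100.4    8.1  126.6] turn [-0.2   0.25 -0.48] q [-0.76  0.36  1.75  0.69  1.72 -0.83]
t 17.55 shift mm [-59.    8.1 219.8] turn [-0.2   0.25 -0.48] q [-0.76  0.36  1.75  0.69  1.72 -0.83]
```

>>> jog_arm --deltas '[-0.02, 0.002, 0.025, 0, 0.1, -0.1, -1, -0.04, 0.003, 0.05, -0.1, 0.1, -0.2, -1, -0.06, 0.005, 0.076, -0.1, 0.2, -0.3, -1, -0.08, 0.007, 0.101, -0.2, 0.2, -0.4, -1, -0.1, 0.008, 0.127, -0.2, 0.25, -0.5, -1, -0.1, 0.008, 0.127, -0.2, 0.25, -0.5, -1, -0.1, 0.008, 0.127, -0.2, 0.25, -0.5, -1]'

```text
time: 18.35
tool_pos: [0.5301, -0.1243, 0.095]
tcp_rot: [-1.702, -1.603, -0.891]
wrist_force: [0.2, 0.4, -1.3]
width: 0.628
grip_force: 42.7
```

```bash
cat >>h.py <<'E'
A=.0425;OFF=.0026
def check():
    s=readout.read_state(); R=Ro.from_rotvec(s['tcp_rot']).as_matrix(); g=s['tool_pos']-.002*R[:,2]
    # case frame from tool frame by the pick geometry
    M=np.c_[u,np.cross(u,U),U]; RL=rot(-np.cos(th)*u-np.sin(th)*U,np.cross(u,U))
    C=R@RL.T@M; X,Y,N=C.T  # X = lid axis, N = side that was up
    foot=g-A*X-OFF*N
    print("lid axis",X.round(4),"foot rel pocket mm (dx,dy,z)",np.round([ (foot-PK)@dx*1e3,(foot-PK)@dy*1e3,foot[2]*1e3],1),"yaw err",np.degrees(np.arctan2(Y@dx,-Y@dy)).round(2), "F",s['wrist_force'].round(1))
    return foot,X,Y,N
E
python3 - <<'E'
from h import *
foot,X,Y,N=check()
g=PK-.0026*dx+[0,0,.030+.0425]
go(tcp(g,RD),RD)
a=np.linspace(0,2*np.pi,40)
pts=np.array([foot+k*X+.027*(i*Y+j*N) for k in(0,.052) for i in(1,-1) for j in(1,-1)]+[foot+k*X+.0255*(np.cos(t)*Y+np.sin(t)*N) for k in(.056,.078) for t in a])
for n in("top","side"):
    c=Cam(n); e=c.proj(pts)
    m=cv2.inRange(c.hsv,(0,150,60),(5,255,255)); y,x=np.nonzero(m)
    print(n,"pred",e.min(0).round(1),e.max(0).round(1),"seen",x.min(),y.min(),x.max(),y.max(),len(x))
E
```

```text
lid axis [-5.4e-03  4.0e-04  1.0e+00] foot rel pocket mm (dx,dy,z) [-99.   -1.9  53.7] yaw err 0.12 F [ 0.2  0.4 -1.3]
t 18.35 shift mm [37.4 -1.6 94.6] turn [0.08 0.   0.32] q [-0.69  0.52  1.86  0.73  1.49 -0.98]
top pred [326.  215.9] [354.2 243.2] seen 327 216 354 241 617
side pred [270.1 226.8] [309.6 281.2] seen 271 230 303 280 259
```

Predicted and seen outlines agree: the case is upright and squared to the dock. Moving in above the pocket.

>>> jog_arm --deltas '[0.0, 0, 0.015, 0, 0, 0, -1, -0.0, -0.001, 0.035, 0, 0, 0.1, -1, 0.003, -0.001, 0.05, 0, 0, 0.2, -1, 0.012, -0.001, 0.065, 0, 0, 0.3, -1, 0.024, -0.0015, 0.08, 0, 0, 0.3, -1, 0.032, -0.0015, 0.09, 0, 0, 0.3, -1, 0.037, -0.0015, 0.0945, 0, 0, 0.3, -1, 0.037, -0.0015, 0.0945, 0, 0, 0.3, -1]'

```text
time: 19.25
tool_pos: [0.5347, -0.0249, 0.0703]
tcp_rot: [-1.704, -1.598, -0.889]
wrist_force: [0.0, 0.2, -1.4]
width: 0.627
grip_force: 42.8
```

```bash
python3 - <<'E'
from h import *
check()
g=PK-.0026*dx+[0,0,.0425]
go(tcp(g+[0,0,.024],RD),RD);go(tcp(g+[0,0,.010],RD),RD);go(tcp(g+[0,0,.0055],RD),RD)
E
```

```text
lid axis [-1.e-03 -5.e-04  1.e+00] foot rel pocket mm (dx,dy,z) [ 0.6  0.1 28.9] yaw err -0.02 F [ 0.   0.2 -1.4]
t 19.25 shift mm [-4.4  0.1  2.3] turn [ 0.05 -0.03  0.03] q [-0.56  0.49  1.97  0.83  1.36 -0.98]
t 19.25 shift mm [-15.8   0.1  10.4] turn [ 0.05 -0.03  0.03] q [-0.56  0.49  1.97  0.83  1.36 -0.98]
t 19.25 shift mm [-19.5   0.1  12.9] turn [ 0.05 -0.03  0.03] q [-0.56  0.49  1.97  0.83  1.36 -0.98]
```

>>> jog_arm --deltas '[-0.002, 0, 0.001, 0, 0, 0, -1, -0.0045, 0, 0.0024, 0, 0, 0, -1, -0.0065, 0, 0.0038, 0, 0, 0, -1, -0.0085, 0, 0.0052, 0, 0, 0, -1, -0.0085, 0, 0.0052, 0, 0, 0, -1]'

```text
time: 19.75
tool_pos: [0.5344, -0.0269, 0.0592]
tcp_rot: [-1.706, -1.595, -0.889]
wrist_force: [0.0, 0.4, -1.0]
width: 0.627
grip_force: 42.8
```

```bash
python3 - <<'E'
from h import *
check()
g=PK-.0026*dx+[0,0,.0425]
go(tcp(g+[0,0,.009],RD),RD)
E
```

```text
lid axis [ 4.0e-04 -1.1e-03  1.0e+00] foot rel pocket mm (dx,dy,z) [-1.4  0.3 17.9] yaw err -0.15 F [ 0.   0.4 -1. ]
t 19.75 shift mm [-6.5  0.3  6.2] turn [ 0.1  -0.06 -0.11] q [-0.56  0.51  1.97  0.83  1.35 -0.99]
```

Already 4 mm into the pocket without contact. Continuing.

>>> jog_arm --deltas '[-0.0015, 0, 0.002, 0, 0, 0, -1, -0.003, 0, 0.004, 0, 0, 0, -1, -0.005, 0, 0.0052, 0.1, 0, -0.1, -1, -0.0065, 0, 0.0062, 0.1, 0, -0.1, -1, -0.0065, 0, 0.0062, 0.1, 0, -0.1, -1]'

```text
time: 20.25
tool_pos: [0.5346, -0.0252, 0.0506]
tcp_rot: [-1.703, -1.598, -0.888]
wrist_force: [-0.6, 0.1, -2.4]
width: 0.622
grip_force: 42.8
```

```bash
python3 - <<'E'
from h import *
check()
g=PK-.0026*dx+[0,0,.0425]
go(tcp(g+[0,0,.006],RD),RD)
E
```

```text
lid axis [-4.e-04 -8.e-04  1.e+00] foot rel pocket mm (dx,dy,z) [0.3 0.2 9.2] yaw err 0.03 F [-0.6  0.1 -2.4]
t 20.25 shift mm [-2.8  0.2  1.6] turn [-0.01 -0.05  0.04] q [-0.56  0.53  1.97  0.83  1.34 -1.  ]
```

>>> jog_arm --deltas '[-0.0007, 0, 0.0004, 0, 0, 0, -1, -0.0014, 0, 0.0009, 0, 0, 0, -1, -0.002, 0, 0.0013, 0, 0, 0, -1, -0.0024, 0, 0.0016, 0, 0, 0, -1, -0.0024, 0, 0.0016, 0, 0, 0, -1]'

```text
time: 20.75
tool_pos: [0.5348, -0.0254, 0.0482]
tcp_rot: [-1.703, -1.598, -0.889]
wrist_force: [-0.8, 0.3, -0.2]
width: 0.628
grip_force: 43.0
```

>>> jog_arm --deltas '[-0.0004, 0, 0.0003, 0, 0, 0, -1, -0.0008, 0, 0.0006, 0, 0, 0, -1, -0.0008, 0, 0.0006, 0, 0, 0, -1]'

```text
time: 21.05
tool_pos: [0.5348, -0.0253, 0.0482]
tcp_rot: [-1.702, -1.598, -0.89]
wrist_force: [-2.9, -1.6, 6.2]
width: 0.624
grip_force: 43.6
```

>>> jog_arm --deltas '[0, 0, 0, 0, 0, 0, 0.1, 0, 0, 0, 0, 0, 0, 0.3, 0, 0, 0, 0, 0, 0, 0.5, 0, 0, 0, 0, 0, 0, 0.8, 0, 0, 0, 0, 0, 0, 1, 0, 0, 0, 0, 0, 0, 1, 0, 0, 0, 0, 0, 0, 1]'

```text
time: 21.75
tool_pos: [0.5348, -0.0252, 0.047]
tcp_rot: [-1.703, -1.598, -0.888]
wrist_force: [-0.4, -0.4, -0.1]
width: 1.001
grip_force: 0.0
```

>>> jog_arm --deltas '[0, 0, -0.01, 0, 0, 0, 1, 0, 0, -0.03, 0, 0, 0, 1, 0, 0, -0.06, 0, 0, 0, 1, 0, 0, -0.1, 0, 0, 0, 1, 0, 0, -0.14, 0, 0, 0, 1, 0, 0, -0.18, 0, 0, 0, 1, 0.03, 0, -0.22, 0, 0, 0, 1, 0.06, 0, -0.26, 0, 0, 0, 1]'

```text
time: 22.55
tool_pos: [0.5222, -0.2061, 0.2471]
tcp_rot: [-1.706, -1.596, -0.888]
wrist_force: [0.9, -0.4, -0.4]
width: 1.001
grip_force: 0.0
```

```bash
python3 - <<'E'
from h import *
foot=PK+[0,0,.006]
a=np.linspace(0,2*np.pi,60); X=U;Y=dx;N=dy
for z in(.006,.010):
  f=PK+[0,0,z]; lid=np.array([f+.078*X+.0255*(np.cos(t)*Y+np.sin(t)*N) for t in a]); sq=np.array([f+.052*X+.027*(i*Y+j*N) for i in(1,-1) for j in(1,-1)])
  for n in("top","side"):
    c=Cam(n); e=np.vstack([c.proj(lid),c.proj(sq)]); m,k,ce,ar=c.blob((0,150,50),(5,255,255),c.proj([f+.05*X])[0])
    print(n,z,"pred",e.min(0).round(1),e.max(0).round(1),"seen",k.min(0),k.max(0),ar)
T=Cam("top"); p=T.proj([[.5,.313,.05]]); print("pw pix",p)
print(readout.read_state()["tool_pos"],readout.read_state()["wrist_force"])
E
```

```text
top 0.006 pred [283.6 215.7] [308.4 240.5] seen [284 216] [307 241] 425
side 0.006 pred [251.3 216.4] [286.  245.9] seen [252 218] [284 261] 1133
top 0.01 pred [283.6 215.5] [308.5 240.4] seen [284 216] [307 241] 425
side 0.01 pred [251.3 214.8] [286.  244.4] seen [252 218] [284 261] 1119
pw pix [[152.77198584 241.09349908]]
[ 0.52282824 -0.20484286  0.24585296] [-0.46717583  0.43285005 -0.70844954]
```

The seen outline fits the fully-home case (side-view top row 218, against 216.4 predicted for home and 214.8 if 4 mm high). Handing in.

```bash
python3 -c "
from workcell import finish_job
print(finish_job())"
```

```text
the job is handed in; nothing more can be done
None
```

I moved the paperweight upright onto the tray, stood the pill case lid-up and fully home in the dock pocket, and handed the job in at about 23 s with no contact felt on the nightlight, key bowl, glasses case or shoehorn.

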